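# Draw the top pad from a spring magazine and stack the next pack on it

### The job

Carry on with the bundle begun on the table: take the top pad, and only that one, out of the grey magazine and lay it squarely on the stack of packs, then set the loose pack flat and squarely on it, lengthwise like the packs below. The pad is held under two tabs, so press it with the fingertips just until the sprung pile begins to give, draw it out to the front over the steel lip, and only then take it by its sides and lift it away; pressed too hard, it sinks behind the lip. Leave the other pads in the magazine, keep the stack square and in its place, and do not disturb the ink pad, date stamp and glue stick.

Things in the scene. Friction and masses are not known exactly. Their poses are not given: they have to be found in the camera images.
- pad_magazine: Fixed grey sheet-metal magazine with 4 pads on a spring deck. Origin: base centre, on the table; open front to its -x. Side walls (inner faces y = +-34 mm, tops z = 88 mm) and back wall (inner face x = 48 mm) leave 2 mm beside the pads, no room for a finger; they end in front at x = -48 mm. Two tabs at z = 60 to 62 mm, x = 20 to 46 mm, reach from the side walls 6 mm inwards over the pads.
- lip (a point): Middle of the top edge of the steel front lip of the magazine, 52.5 mm above the table (lip 2 mm thick, x = -48 to -50 mm in the magazine's frame). It holds back all pads but the top one, whose underside is 2.5 mm above it. The spring holds the pile up against the tabs with about 9 N; pressed harder the pile sinks 1 mm for each 2 N, and 2.5 mm down the lip blocks the top pad too.
- top_pad: Separator to use, top of the pile: smooth rigid brown board 92 (x) x 64 (y) x 5 mm, 30 g. Origin: centre of underside, 55 mm up. Pressed under about 10 N it sticks under the tabs; at 11 to 13 N it follows the fingertips to the front. Drawn 32 to 40 mm it is clear of the tabs and still lies on the pile, to be taken by its 64 mm width ahead of the lip; past 44 mm it tips off.
- second_pad: The pad below the top pad in the magazine, the same size; it has to stay there. Origin: centre of its underside, 50 mm above the table; when the top pad is clear of the tabs and let go, the spring lifts the pile, and the top pad on it, by 5 mm.
- stack_pack: Upper pack of the stack begun on the table (from below: pack, pad, this pack, loose on one another). Filled printed carton, 60 (x) x 88 (y) x 28 mm. Origin: centre of its underside, 33 mm above the table; its top, the top of the stack, is at 61 mm.
- next_pack: The loose pack lying flat on the table in front of the magazine, long side roughly away from the robot: filled printed carton 60 (x) x 88 (y) x 28 mm, about 60 g, to be gripped across its 60 mm. Origin: centre of its underside. Either way round on the stack is right.
- ink_pad: Bystander: closed ink pad, flat box 69 x 84 x 19 mm, blue lid on black base. Origin: centre of its underside. It lies between the fixed drawer box in the middle (with a label roll on it, up to 170 mm high: pass above it; the clamp jig in front of it is 145 mm high) and the bag sealer at the right (its raised arm 230 mm).
- date_stamp: Bystander: date stamp with a turned wooden handle, 27 x 44 x 82 mm, standing behind the stack or beside the magazine. Origin: centre of its underside.
- glue_stick: Bystander: glue stick, 28 mm in diameter, 99 mm tall, standing behind the stack or beside the magazine. Origin: centre of its underside.

How it is judged:
By the outcome, as a careful person would: the job done as asked, in the order asked, and still so for the second after the job is handed in, with the robot touching nothing.
It also fails if it takes over 72 s, if anything falls off the work surface, if the arm or the gripper's body presses on something with over 40 N, if the wrist force passes 120 N, or if a joint passes its speed limit or range.

### The arm

A 7-joint arm with a two-finger parallel gripper is mounted at the origin on the work surface; the furniture and walls round the work are solid. World frame = base frame: x ahead of the robot, y to its left, z up, the work surface at z = 0. Lengths are in mm, angles in rad, forces in N, time in s.
With the tool pointing down it reaches from about 400 to 875 mm from the base axis. Payload 19.3 kg.
Tool frame: the origin (TCP) lies at the very end of the fingers, on their centre line; the grasp point (between the pads) lies 19 mm behind it; z points along the fingers, y is the line along which they close (so a half turn about z gives the same grasp; the last joint's range is limited). The gripper opens to 85 mm and grips with 20 to 120 N. Pads are 22 mm wide; open, the fingers measure 114 mm over their backs; the gripper's body (76 mm by 85 mm) begins 54 mm behind the grasp point. The pads swing forward as they close: fully open they stand 13 mm farther back than shut.
Start: joints at [-1.374, 0.521, -0.036, 1.599, 0.021, 1.021, -0.113], TCP at [164.798, 602.873, 231.291] pointing down, gripper open.
Joint ranges: [-2.91, 2.91], [-0.3, 2.13], [-1.5, 1.42], [0.17, 2.43], [-1.26, 4.41], [0.16, 1.93], [-2.52, 2.52]. Speed limits (rad/s): [1.89, 1.89, 2.39, 2.39, 3.01, 3.01, 3.01].

### API

Orientations are given as a rotation vector (axis times angle).
In Python, from station import r, cams, finish_job gives the robot as it stands (r), with the cameras (cams) and the job as plain functions.
- The arm moves only by the shell command python3 nudge.py FILE [FORCE], which reads ROWS from the file FILE. ROWS is one flat JSON list of numbers that holds 1 to 12 rows one after another, with no inner brackets; each row has 5 numbers: dx, dy, dz in mm, then a turn about the tool's z in rad, then the finger opening in mm; each row shifts and turns the commanded pose from where the row before left it, along the tool's axes as they then stand; what a row does not reach is not made up. A row lasts 1/12 s, in which the tool goes at most 41.7 mm and 0.125 rad, less where a joint would pass 70% of its speed; a pose out of reach is approached as far as the arm can. The fingers move at their own pace and stop on an object; FORCE is the grip in N (left out, the last holds). Time passes only in rows, so rows that do not move let the fingers close. It prints the time, the measured TCP pose, the force, the opening and the grip force at its end. Input that does not fit is refused with a message, and nothing moves.
- r.read_state(): the state, without advancing time (a new reading comes with each control period).
- cams.capture(name): name is "scene" or "top" or "wrist"; returns a dict with "color" (400x640x3 uint8, blue, green, red), "z_map" (400x640 float32, mm along the optical axis (not along the pixel's ray), 0 where there is no reading), "intrinsics" (3x3 intrinsics, pixels), "cam_to_world" (4x4, takes a point from camera to world coordinates). Camera axes: x right, y up, looking along -z (the intrinsics and any distortion apply to the point x, -y, -z); pixel columns grow to the right and rows downward; lengths in mm; the calibration is good to about 2 mm. The wrist camera is an equidistant fisheye: a pixel r from the principal point sees the ray r / f radians off the axis. A picture is of the moment at which its call begins.
- finish_job(): hands the job in; it is judged then, once.
The state is a dict: "t": time; "qpos": joint angles; "joint_velocities": joint speeds; "joint_efforts": joint torques, N m; "position": TCP position; "tcp_rot": TCP orientation; "contact_force": force on the tool from outside, world axes, zero at the start; "wrist_torque": the same for the moment, N m; "finger_gap": finger opening in mm; "gripper_force": force on a finger pad.
Only numpy, scipy, OpenCV 4.12 (cv2) and the standard library are available. Lean on these libraries where they do the work, as an engineer would, in place of code of your own. Each camera call takes 0.05 s, during which the arm holds its last target. There are 200 camera calls.

## Working session

There is one attempt and no reset: what is moved stays moved. The work goes in short steps, Python scripts to look and compute and a shell command to move; the robot and the scene stay as the last step left them, time stands still between calls to the robot, and variables do not carry over. Pictures are saved under pics/ and viewed, at most 13 in all, crops included, and the job is handed in when it is done.

```bash
ls; mkdir -p pics
cat > h.py <<'E'
import numpy as np, cv2
from station import r, cams, finish_job
from scipy.spatial.transform import Rotation as R
def save(n,f):
    c=cams.capture(n); cv2.imwrite(f'pics/{f}.png',c['color']); np.savez(f'pics/{f}.npz',**{k:np.asarray(v) for k,v in c.items()}); return c
def cloud(c):
    z=c['z_map'].astype(float);K=c['intrinsics'];h,w=z.shape
    u,v=np.meshgrid(np.arange(w),np.arange(h))
    P=np.stack([(u-K[0,2])/K[0,0]*z,-(v-K[1,2])/K[1,1]*z,-z,np.ones_like(z)],-1)
    P=P@np.asarray(c['cam_to_world']).T
    P[z==0]=np.nan
    return P[...,:3]
E
python3 - <<'E'
from h import *
s=r.read_state(); print(s)
for n in ['scene','top']:
    c=save(n,n+'0'); print({k:(v if k not in('color','z_map') else v.shape) for k,v in c.items()})
a=np.vstack([cv2.imread('pics/top0.png')])
E
```

```text
nudge.py
pics
station.py
{'t': 0.0, 'qpos': array([-1.37421713,  0.52201564, -0.03632719,  1.59998855,  0.02121629,
        1.02111437, -0.1127568 ]), 'joint_velocities': array([-0.00022177, -0.00072049,  0.00038401, -0.00020684,  0.00132436,
       -0.00077094,  0.00181521]), 'joint_efforts': array([ 8.35201754e-04, -9.27099681e+01,  1.98067591e+00, -3.69935524e+01,
        1.80401676e-02,  8.22871778e-03,  1.65792602e-05]), 'position': array([164.71816592, 602.5570119 , 230.73169705]), 'tcp_rot': array([-4.17742477e-01, -3.11363748e+00,  1.78915723e-03]), 'contact_force': array([ 0.57324809,  0.13693664, -0.15683036]), 'wrist_torque': array([-0.03022631, -0.00281702, -0.01761929]), 'gripper_force': 0.0, 'finger_gap': 85.3428187333707}
{'color': (400, 640, 3), 'z_map': (400, 640), 'intrinsics': array([[444.21385296,   0.        , 318.32533138],
       [  0.        , 444.21385296, 196.41628135],
       [  0.        ,   0.        ,   1.        ]]), 'cam_to_world': array([[ 6.96706511e-01,  4.48300705e-01, -5.60023673e-01,
         2.68122985e+01],
       [-7.17272073e-01,  4.23383269e-01, -5.53414294e-01,
        -4.83752279e+02],
       [-1.09913643e-02,  7.87256683e-01,  6.16527457e-01,
         6.38656299e+02],
       [ 0.00000000e+00,  0.00000000e+00,  0.00000000e+00,
         1.00000000e+00]])}
{'color': (400, 640, 3), 'z_map': (400, 640), 'intrinsics': array([[439.70213307,   0.        , 318.79688283],
       [  0.        , 439.70213307, 197.6306727 ],
       [  0.        ,   0.        ,   1.        ]]), 'cam_to_world': array([[ 3.89506643e-02,  9.74328755e-01, -2.21734803e-01,
         3.05943882e+02],
       [-9.99240540e-01,  3.82217031e-02, -7.57922733e-03,
         1.98972292e+01],
       [ 1.09042266e-03,  2.21861620e-01,  9.75077552e-01,
         1.19999716e+03],
       [ 0.00000000e+00,  0.00000000e+00,  0.00000000e+00,
         1.00000000e+00]])}
```

View pics/top0.png

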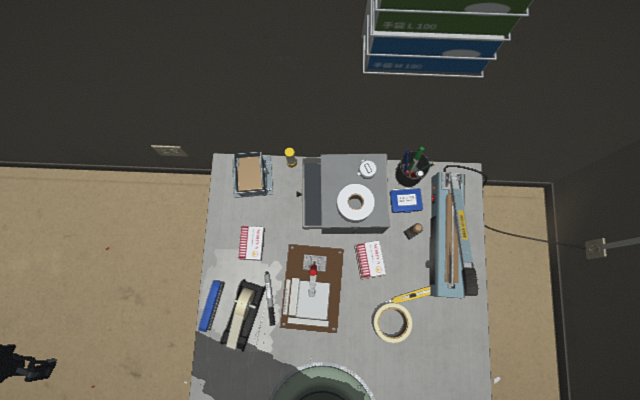

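View pics/scene0.png

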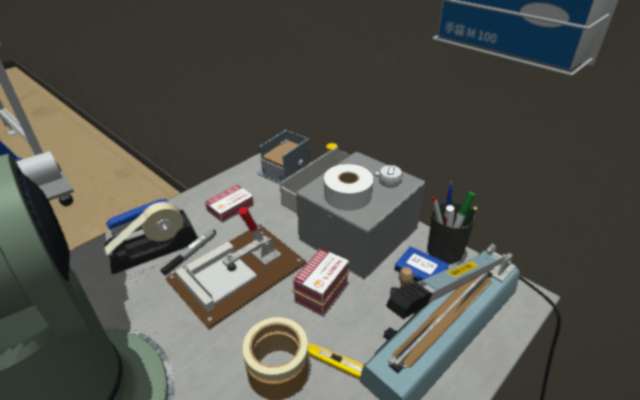

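Top view: the magazine is at (252,175), the loose pack at (252,243), the stack at (370,260), the glue stick at (290,157), the date stamp at (413,230) and the ink pad at (406,200). The scene view shows the same things, with the stack at (322,280), the loose pack at (230,202) and the magazine at (285,155).

```bash
cat >> h.py <<'E'
def rect(P,m,zr,box=None):
    """min-area rect of masked cloud points in z range -> centre, sizes, long-axis angle, z"""
    k=m&(P[...,2]>zr[0])&(P[...,2]<zr[1])
    if box: k&=(P[...,0]>box[0])&(P[...,0]<box[1])&(P[...,1]>box[2])&(P[...,1]<box[3])
    n,l,st,_=cv2.connectedComponentsWithStats(k.astype(np.uint8)); out=[]
    for i in range(1,n):
        if st[i,4]<60: continue
        q=P[l==i]; c,s,a=cv2.minAreaRect(q[:,:2].astype(np.float32))
        a=np.radians(a+(90 if s[0]<s[1] else 0)); out.append((np.round(c,1),np.round(sorted(s),1),round(float((a+np.pi/2)%np.pi-np.pi/2),3),round(float(np.median(q[:,2])),1),int(st[i,4])))
    return out
E
python3 - <<'E'
from h import *
for n in ['top0','scene0']:
    c=dict(np.load(f'pics/{n}.npz')); P=cloud(c); hsv=cv2.cvtColor(c['color'],cv2.COLOR_BGR2HSV); H,S,V=[hsv[...,i].astype(int) for i in range(3)]
    print(n)
    allm=np.ones(H.shape,bool); 
    red=((H<12)|(H>165))&(S>60); white=(S<50)&(V>170)
    B=(300,1000,-500,500)
    print('z20-36',rect(P,red|white,(20,36),B))
    print('z52-70',rect(P,red|white,(54,68),B))
    brown=(H>5)&(H<20)&(S>70)
    print('pad',rect(P,brown,(45,75),B))
    yel=(H>20)&(H<32)&(S>120)
    print('glue',rect(P,yel,(60,120),B))
    blue=(H>100)&(H<125)&(S>130)
    print('ink',rect(P,blue,(10,30),B))
    print('mag tops',rect(P,allm,(80,94),(500,1000,50,500)))
    print('wood',rect(P,brown,(60,95),B))
    b=(P[...,0]>500)&(P[...,2]>100)&(P[...,0]<900)&(abs(P[...,1])<400)
    print('tall',rect(P,b,(100,400),(500,900,-500,400)))
s=r.read_state(); print(R.from_rotvec(s['tcp_rot']).as_matrix().round(3))
E
```

```text
top0
z20-36 [(array([443.7, 207.9]), array([60.4, 87.5]), -0.021, 27.5, 669), (array([326.8,  83.3]), array([18. , 53.6]), -0.061, 33.3, 120), (array([323.9,  33.4]), array([46.8, 76.1]), 1.561, 21.9, 205)]
z52-70 [(array([ 410. , -110.9]), array([60. , 87.8]), 0.2, 60.7, 728)]
pad [(array([625.6, 219.6]), array([62.4, 92.6]), 0.11, 59.2, 720), (array([ 473.2, -310.9]), array([ 13.9, 227.6]), -0.041, 67.5, 355), (array([ 425.8, -327.4]), array([ 10.5, 136.2]), -0.034, 68.4, 200)]
glue [(array([677.6, 112.8]), array([23.1, 24.8]), 0.687, 97.7, 76)]
ink [(array([ 576.5, -211.7]), array([62.2, 82.4]), -1.456, 18.2, 399)]
mag tops [(array([860.8, 274.8]), array([  6.2, 448.2]), 1.567, 87.4, 379), (array([628. , 220.5]), array([73. , 96.2]), 0.125, 84.8, 99)]
wood [(array([ 473.2, -310.9]), array([ 13.9, 227.6]), -0.041, 67.5, 355), (array([ 491.2, -228.1]), array([20.2, 20.9]), -1.372, 78.1, 66), (array([ 425.8, -327.4]), array([ 10.5, 136.2]), -0.034, 68.4, 201)]
tall [(array([816.1,   0. ]), array([ 96.5, 799.9]), 1.569, 271.1, 18047), (array([ 684.3, -225.4]), array([14.6, 21.7]), -0.
[... 1197 characters left out ...]
7.6, 558), (array([ 468.2, -329.1]), array([ 14.3, 228. ]), -0.037, 67.8, 1004)]
tall [(array([813.7,   0. ]), array([101.2, 800. ]), 1.57, 256.1, 42967), (array([581.6, -36.2]), array([173.3, 221.7]), -1.524, 125.0, 5001), (array([ 674.8, -193.5]), array([ 8.4, 14.6]), 0.792, 119.5, 89), (array([ 680.3, -227.5]), array([15.4, 20.9]), -0.238, 117.8, 160), (array([ 624.6, -196.6]), array([ 7. , 18.8]), -0.982, 122.1, 87), (array([ 619.7, -225.6]), array([13.1, 15.3]), -1.21, 122.9, 143), (array([ 644.2, -253.8]), array([ 8.8, 14.2]), -1.332, 122.4, 77), (array([ 554. , -323.3]), array([ 23.5, 107.7]), -0.03, 125.8, 515)]
[[-0.965  0.264 -0.   ]
 [ 0.264  0.965 -0.001]
 [-0.    -0.001 -1.   ]]
```

```bash
cat >> h.py <<'E'
def to(x=None,y=None,z=None,yaw=None):
    """tool-axis deltas to a world TCP target; yaw = world angle of tool y; turn is to be done first"""
    s=r.read_state(); p=np.asarray(s['position']); M=R.from_rotvec(s['tcp_rot']).as_matrix()
    a=np.arctan2(M[1,1],M[0,1]); b=a if yaw is None else yaw
    d=np.array([(t-q) if t is not None else 0 for t,q in zip((x,y,z),p)])
    ty=np.array([np.cos(b),np.sin(b),0]); tx=np.array([np.sin(b),-np.cos(b),0])*-1
    print('turn',round(-(b-a),4),'dxyz',round(d@tx,1),round(d@ty,1),round(-d[2],1),'| pos',p.round(1),'yaw',round(a,4),'tilt',M[2].round(4),'F',np.round(s['contact_force'],1),'gap',round(s['finger_gap'],1),'t',s['t'])
E
echo '[0,0,-18,-0.096,85,0,0,-18,-0.096,85,0,0,-18,-0.096,85,0,0,-18,-0.096,85,-25,-31,0,0,85,-25,-31,0,0,85,-25,-31,0,0,85,-25,-31,0,0,85,-25,-31,0,0,85,-25,-31,0,0,85,-25,-31,0,0,85,-25,-31,0,0,85]' > m.json && python3 nudge.py m.json
python3 -c "
from h import *
to(560,215,300,1.69)"
echo '[-25,-31,0,0,85,-25,-31,0,0,85,-25,-31,0,0,85,-25,-31,0,0,85,-25,-31,0,0,85,-20,-26,0,0,85,0,0,0,0,85,0,0,0,0,85,0,0,0,0,85]' > m.json && python3 nudge.py m.json
python3 -c "
from h import *
c=save('wrist','w1');to(560,215,300,1.69);print(c['intrinsics'],c['cam_to_world'])"
```

```text
t: 1.85
position: [557.2, 217.5, 302.9]
tcp_rot: [0.184, -3.135, -0.0]
contact_force: [-0.9, 0.9, 0.5]
finger_gap: 85.0
gripper_force: 0.0
turn -0.0009 dxyz -2.7 -3.4 3.1 | pos [556.9 218.  303.1] yaw 1.6891 tilt [ 7.e-04  3.e-04 -1.e+00] F [-0.   0.1  0.6] gap 85.2 t 1.9
[[309.70691629   0.         324.52885901]
 [  0.         309.70691629 200.02324998]
 [  0.           0.           1.        ]] [[-1.16956219e-01 -9.58535145e-01 -2.59868464e-01  4.91414958e+02]
 [ 9.93136466e-01 -1.12592295e-01 -3.16691539e-02  2.10126338e+02]
 [ 1.09681028e-03 -2.61788752e-01  9.65124576e-01  4.44267488e+02]
 [ 0.00000000e+00  0.00000000e+00  0.00000000e+00  1.00000000e+00]]
```

View pics/w1.png

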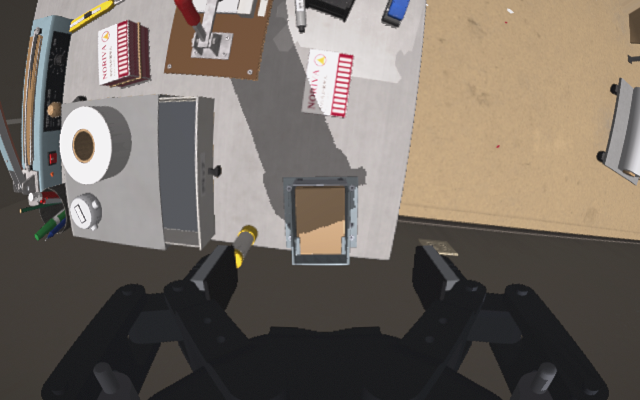

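The wrist view shows the magazine at (321,220), with the brown pad in columns 293–350. The pack is at (330,82), the stack at (123,52) and the glue stick at (247,240).

```bash
cat >> h.py <<'E'
def fray(c,uv):
    K=c['intrinsics']; uv=np.asarray(uv,float); d=(uv-[K[0,2],K[1,2]])/K[0,0]; th=np.linalg.norm(d,axis=-1,keepdims=True)
    e=d/np.maximum(th,1e-9); v=np.concatenate([e[...,:1]*np.sin(th),-e[...,1:]*np.sin(th),-np.cos(th)],-1)
    return v@np.asarray(c['cam_to_world'])[:3,:3].T
def fplane(c,uv,z):
    v=fray(c,uv); o=np.asarray(c['cam_to_world'])[:3,3]; return o+v*((z-o[2])/v[...,2:])
def fcloud(c):
    z=c['z_map'].astype(float);u,v=np.meshgrid(np.arange(z.shape[1]),np.arange(z.shape[0]))
    d=fray(c,np.stack([u,v],-1)); Rm=np.asarray(c['cam_to_world'])[:3,:3]
    P=np.asarray(c['cam_to_world'])[:3,3]+d*(z/(-(d@Rm)[...,2]))[...,None]; P[z==0]=np.nan; return P
def masks(c):
    hsv=cv2.cvtColor(c['color'],cv2.COLOR_BGR2HSV); H,S,V=[hsv[...,i].astype(int) for i in range(3)]
    return (((H<12)|(H>165))&(S>60))|((S<50)&(V>170)), (H>5)&(H<20)&(S>70)
E
python3 - <<'E'
from h import *
c=dict(np.load('pics/w1.npz')); P=fcloud(c); pk,br=masks(c)
B=(300,800,-300,400)
print('pack',rect(P,pk,(20,36),B)); print('stack',rect(P,pk,(54,68),B)); print('pad',rect(P,br,(45,75),B))
print('mag',rect(P,br|True,(80,94),(500,760,130,330)))
# lip: z profile ahead of the pad along magazine axis
k=(P[...,2]>40)&(P[...,2]<58)&(P[...,0]>540)&(P[...,0]<620)&(abs(P[...,1]-217)<50)
print('lip',rect(P,k,(47,56),(560,640,150,290)))
q=(P[...,2]>25)&(P[...,2]<100)&(abs(P[...,0]-625)<75)&(abs(P[...,1]-220)<70)
ys,xs=np.nonzero(q);print(ys.min(),ys.max(),xs.min(),xs.max())
im=c['color'][165:275,275:375]; cv2.imwrite('pics/w1c.png',cv2.resize(im,None,fx=5.4,fy=5.4,interpolation=cv2.INTER_CUBIC))
for u in (320,):
  for v in range(172,270,3): print(v,P[v,u].round(1),end=';')
E
```

```text
pack [(array([343.7,  80.6]), array([20.5, 23.9]), 1.526, 32.5, 182), (array([404. , -79.6]), array([ 4.8, 84.7]), 0.207, 22.6, 91), (array([442.5, 208.6]), array([61.2, 88.4]), -0.017, 26.8, 2569), (array([ 582.2, -277.9]), array([ 7. , 21.1]), -0.154, 29.1, 60)]
stack [(array([ 472.4, -291.4]), array([ 18.1, 300.1]), -0.004, 56.0, 629), (array([ 409.1, -109.3]), array([62.7, 89.6]), 0.212, 59.4, 1620)]
pad [(array([ 492.5, -221.7]), array([12.4, 22.8]), -0.01, 70.3, 83), (array([626.3, 220.4]), array([63.6, 94.3]), 0.135, 58.9, 3142)]
mag [(array([626.6, 220. ]), array([75.3, 97.3]), 0.125, 85.8, 570)]
lip [(array([578.1, 213.5]), array([ 5. , 70.2]), -1.444, 50.9, 221)]
178 264 288 352
172 [570.1 213.2  -1.1];175 [574.9 213.8  -3.5];178 [578.1 214.2   3.3];181 [576.7 214.4  31.4];184 [576.5 214.7  51.4];187 [580.3 215.1  52.1];190 [582.8 215.5  58.4];193 [586.5 215.9  59.2];196 [590.6 216.4  58.6];199 [594.7 216.8  58.3];202 [598.8 217.3  57.8];205 [602.6 217.7  58.5];208 [606.7 218.2  58.5];211 [610.6 218.6  58.8];214 [614.4 219.1  59.8];217 [618.8 219.6  58.9];220 [622.5 220.   60. ];223 [627.1 220.5  58.6];226 [630.8 221.   60. ];229 [635.4 221.5  59. ];232 [639.7 221.9  58.8];235 [643.6 222.4  59.8];238 [648.  222.9  59.5];241 [653.1 223.4  57.7];244 [656.7 223.9  59.7];247 [661.7 224.4  58.2];250 [665.4 224.8  60. ];253 [670.5 225.4  58.6];256 [674.  225.8  60.9];259 [673.3 225.9  71.6];262 [673.8 226.   79.6];265 [ 859.5  242.5 -274.5];268 [ 861.9  242.9 -262.2];
```

View pics/w1c.png

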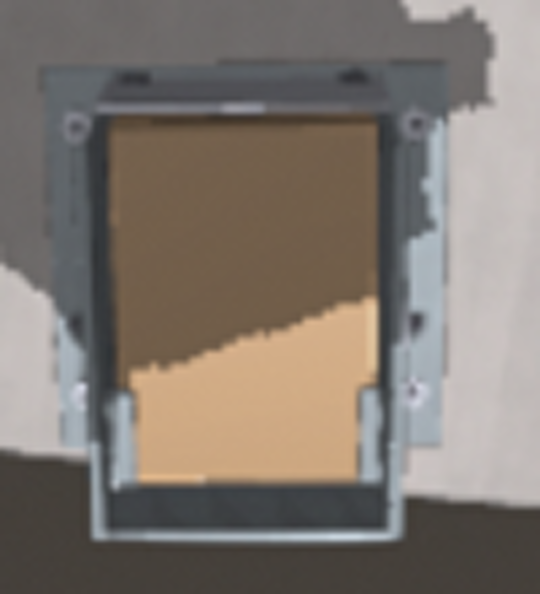

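The magnified view shows the pad in the magazine, with the tabs at the back (far end, bottom of the picture) and the lip at the front edge (row ~108). Magazine: centre (626.3, 220.4), yaw 0.126. Three views give a pad top of about 59, against 60 expected.

```bash
echo '[-25,1,35,-0.004,12,-25,1,35,-0.004,12,-23,1,35,0,12,0,0,35,0,12,0,0,35,0,12,0,0,30,0,12,0,0,10,0,12,0,0,0,0,12,0,0,0,0,12,0,0,0,0,12]' > m.json && python3 nudge.py m.json
python3 -c "
from h import *
to(630.3,220.9,66,1.697)"
```

```text
t: 2.73
position: [628.9, 229.5, 93.0]
tcp_rot: [-0.197, 3.133, 0.002]
contact_force: [0.2, -0.1, 1.3]
finger_gap: 12.4
gripper_force: 0.0
turn -0.0006 dxyz -0.3 -8.7 27.0 | pos [628.9 229.5  93. ] yaw 1.6964 tilt [-2.7e-03  9.0e-04 -1.0e+00] F [ 0.2 -0.1  1.3] gap 12.4 t 2.7333
```

```bash
echo '[0,-8.7,0,0,12,0,0,10,0,12,0,0,10,0,12,0,0,3,0,12,0,0,0,0,12,0,0,0,0,12,0,0,0,0,12]' > m.json && python3 nudge.py m.json
python3 -c "
from h import *
to(630.3,220.9,60,1.697);w=save('wrist','w2')"
```

```text
t: 3.32
position: [629.2, 220.2, 67.8]
tcp_rot: [-0.197, 3.135, 0.0]
contact_force: [-0.5, 1.0, -0.6]
finger_gap: 12.2
gripper_force: 0.0
turn -0.0009 dxyz -1.2 0.5 7.8 | pos [629.2 220.2  67.8] yaw 1.6961 tilt [-1.e-04  1.e-04 -1.e+00] F [-0.5  1.  -0.6] gap 12.2 t 3.3167
```

```bash
echo '[0,0,2,0,12,0,0,2,0,12,0,0,1,0,12,0,0,0,0,12,0,0,0,0,12,0,0,0,0,12]' > m.json && python3 nudge.py m.json
echo '[0,0,1,0,12,0,0,0,0,12,0,0,0,0,12]' > m.json && python3 nudge.py m.json
echo '[0,0,1,0,12,0,0,0,0,12,0,0,0,0,12]' > m.json && python3 nudge.py m.json
```

```text
t: 3.87
position: [629.1, 220.0, 62.7]
tcp_rot: [-0.196, 3.135, -0.0]
contact_force: [0.3, 0.1, 0.9]
finger_gap: 11.8
gripper_force: 0.0
t: 4.12
position: [629.1, 220.0, 61.7]
tcp_rot: [0.196, -3.135, 0.0]
contact_force: [-0.4, -0.0, -0.8]
finger_gap: 11.9
gripper_force: 0.0
t: 4.37
position: [629.0, 220.0, 60.6]
tcp_rot: [0.197, -3.135, 0.0]
contact_force: [0.4, -0.2, 0.0]
finger_gap: 12.2
gripper_force: 0.0
```

```bash
for i in 1 2 3 ; do echo '[0,0,0.5,0,12,0,0,0,0,12,0,0,0,0,12]' > m.json && python3 nudge.py m.json | grep -E 'pos|force'; done
```

```text
position: [629.2, 220.1, 60.5]
contact_force: [-1.4, -0.4, 5.6]
gripper_force: 2.6
position: [629.4, 220.1, 60.3]
contact_force: [-1.7, -0.4, 9.6]
gripper_force: 4.8
position: [629.4, 220.1, 59.9]
contact_force: [-1.3, -0.7, 10.8]
gripper_force: 5.2
```

```bash
echo '[0,0,0.6,0,12,0,0,0,0,12,0,0,0,0,12]' > m.json && python3 nudge.py m.json | grep -E 'pos|force'
echo '[0,0,0,0,12]' > m.json && python3 nudge.py m.json | grep -E 'pos|force'
echo '[0,0,0,0,12]' > m.json && python3 nudge.py m.json | grep -E 'pos|force'
```

```text
position: [629.5, 220.2, 59.3]
contact_force: [-1.6, -1.0, 11.8]
gripper_force: 5.7
position: [629.5, 220.2, 59.3]
contact_force: [-2.0, -1.4, 12.2]
gripper_force: 5.7
position: [629.5, 220.2, 59.4]
contact_force: [-2.2, -0.2, 11.6]
gripper_force: 5.7
```

```bash
echo '[1,0,0,0,12,1,0,0,0,12,2,0,0,0,12,2,0,0,0,12]' > m.json && python3 nudge.py m.json | grep -E 'pos|force'
python3 -c "
from h import *
to(); c=save('wrist','w3'); P=fcloud(c); pk,br=masks(c); print(rect(P,br,(45,75),(500,750,130,330)))
c=save('scene','s3'); P=cloud(c); pk,br=masks(c); print(rect(P,br,(45,75),(500,750,130,330)))"
```

```text
position: [624.4, 219.6, 59.7]
contact_force: [2.1, -0.1, 11.2]
gripper_force: 5.3
turn -0.0 dxyz 0.0 0.0 0 | pos [624.4 219.6  59.7] yaw 1.6958 tilt [-3.e-03  6.e-04 -1.e+00] F [ 2.1 -0.1 11.2] gap 12.1 t 5.8667
[(array([623.3, 218.8]), array([65.8, 97.1]), 0.123, 58.0, 14478)]
[(array([596.4, 217.1]), array([50.3, 66.9]), -1.446, 58.7, 209)]
```

View pics/w3.png

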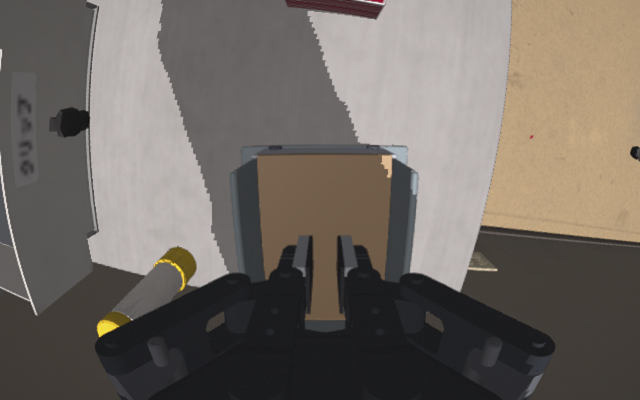

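The wrist view shows the closed fingers on the pad, with its front edge at row ~153. I'll compare that edge before and after the draw.

```bash
cat >> h.py <<'E'
C=np.array([626.3,220.4]);U=np.array([np.cos(.126),np.sin(.126)])
def front(c,z=59):
    _,br=masks(c); k=br[:,280:380]; o=[]
    for j in range(0,100,5):
        v=np.nonzero(k[100:300,j])[0]
        if len(v): o.append((280+j,100+v[0]))
    p=fplane(c,np.array(o),z)[:,:2]-C; return np.round(np.median(p@U),1), [x[1] for x in o]
E
python3 - <<'E'
from h import *
for n in ('w1','w2','w3'): print(n,front(dict(np.load(f'pics/{n}.npz'))))
E
```

```text
w1 (np.float64(-48.1), [np.int64(189), np.int64(187), np.int64(187), np.int64(187), np.int64(187), np.int64(187), np.int64(186), np.int64(186), np.int64(186), np.int64(186)])
w2 (np.float64(-47.8), [np.int64(150), np.int64(150), np.int64(150), np.int64(150), np.int64(150), np.int64(150), np.int64(150), np.int64(150), np.int64(150), np.int64(150), np.int64(150), np.int64(150), np.int64(150), np.int64(150), np.int64(150), np.int64(150), np.int64(150), np.int64(150), np.int64(150), np.int64(150)])
w3 (np.float64(-51.6), [np.int64(155), np.int64(155), np.int64(154), np.int64(154), np.int64(154), np.int64(154), np.int64(154), np.int64(154), np.int64(154), np.int64(154), np.int64(154), np.int64(154), np.int64(154), np.int64(154), np.int64(154), np.int64(154), np.int64(154), np.int64(154), np.int64(154), np.int64(155)])
```

```bash
echo '[2,0,0.3,0,12,2,0,0,0,12,2,0,0,0,12,2,0,0,0,12,2,0,0,0,12]' > m.json && python3 nudge.py m.json | grep -E 'pos|force'
python3 -c "
from h import *
c=save('wrist','w4');print(front(c)[0])"
```

```text
position: [614.5, 218.4, 59.4]
contact_force: [2.1, 0.8, 10.7]
gripper_force: 5.6
-61.6
```

```bash
echo '[2,0,0.4,0,12,2,0,0,0,12,2,0,0,0,12,2,0,0,0,12,2,0,0,0,12]' > m.json && python3 nudge.py m.json | grep -E 'pos|force'
python3 -c "
from h import *
c=save('wrist','w5');print(front(c)[0])"
```

```text
position: [604.7, 217.2, 59.1]
contact_force: [2.8, 0.6, 12.7]
gripper_force: 5.9
-71.5
```

```bash
echo '[2,0,0,0,12,2,0,0,0,12,2,0,0,0,12,2,0,0,0,12,2,0,0,0,12,2,0,0,0,12,0,0,0,0,12,0,0,0,0,12]' > m.json && python3 nudge.py m.json | grep -E 'pos|force'
python3 -c "
from h import *
c=save('wrist','w6');print(front(c)[0])"
```

```text
position: [592.4, 215.7, 59.0]
contact_force: [0.9, -0.2, 11.2]
gripper_force: 6.0
-83.9
```

```bash
echo '[0,0,-1,0,12,0,0,-1,0,12,0,0,-1,0,12,0,0,-1,0,12,0,0,-1,0,12,0,0,-1,0,12,0,0,-1,0,12,0,0,-1,0,12,0,0,-2,0,12,0,0,-4,0,12,0,0,-10,0,12,0,0,-20,0,12]' > m.json && python3 nudge.py m.json | grep -E 'pos|force'
echo '[0,0,-30,0,85,0,0,-30,0,85,-15,0,-30,0,85,0,0,0,0,85,0,0,0,0,85,0,0,0,0,85,0,0,0,0,85]' > m.json && python3 nudge.py m.json | grep -E 'pos|force'
python3 - <<'E'
from h import *
c=save('wrist','w7');P=fcloud(c); _,br=masks(c); b=(450,750,130,330)
print(front(c,64)); print('top',rect(P,br,(61,72),b)); print('all',rect(P,br,(45,75),b))
x=[(v,P[v,320].round(0)) for v in range(140,275,5)]; print(x)
c=save('scene','s7');P=cloud(c); _,br=masks(c);print('scene',rect(P,br,(56,75),b))
E
```

```text
position: [590.3, 214.9, 101.1]
contact_force: [-0.2, 0.4, 0.6]
gripper_force: 0.0
position: [605.6, 217.0, 191.2]
contact_force: [0.8, -0.5, 0.5]
gripper_force: 0.0
(np.float64(-83.8), [np.int64(122), np.int64(122), np.int64(122), np.int64(122), np.int64(122), np.int64(122), np.int64(122), np.int64(122), np.int64(122), np.int64(122), np.int64(122), np.int64(127), np.int64(145), np.int64(152), np.int64(151)])
top [(array([588.3, 215.5]), array([63.8, 91.3]), 0.119, 63.4, 6759)]
all [(array([607.2, 218. ]), array([ 67.3, 129.2]), 0.121, 63.1, 8866)]
[(140, array([559., 208.,  64.])), (145, array([564., 208.,  64.])), (150, array([568., 209.,  64.])), (155, array([572., 209.,  63.])), (160, array([577., 210.,  63.])), (165, array([581., 211.,  64.])), (170, array([585., 211.,  64.])), (175, array([590., 212.,  64.])), (180, array([594., 212.,  63.])), (185, array([599., 213.,  64.])), (190, array([603., 213.,  64.])), (195, array([608., 214.,  64.])), (200, array([613., 214.,  64.])), (205, array([618., 215.,  63.])), (210, array([622., 216.,  64.])), (215, array([627., 216.,  63.])), (220, array([631., 217.,  64.])), (225, array([639., 217.,  57.])), (230, array([643., 218.,  58.])), (235, array([649., 219.,  58.])), (240, array([653., 219.,  59.])), (245, array([658., 220.,  59.])), (250, array([664., 221.,  59.])), (255, array([669., 221.,  59.])), (260, array([674., 222.,  60.])), (265, array([673., 222.,  72.])), (270, array([674., 222.,  80.]))]
scene [(array([603.3, 216. ]), array([ 64.7, 132.3]), 0.135, 63.8, 548)]
```

View pics/w7.png

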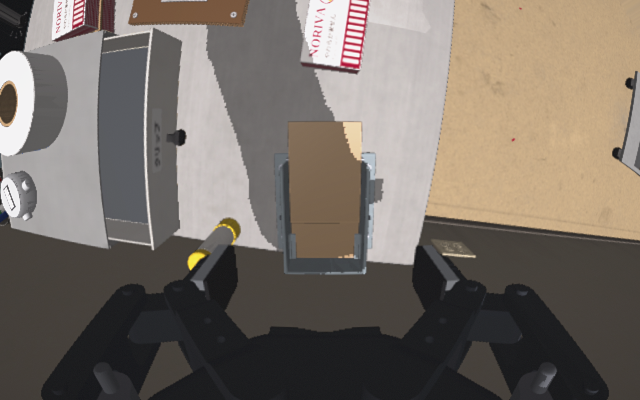

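The view shows the pad drawn out: front at row 122, rear edge at row 222, clear of the tabs, with the second pad still in the magazine. Measured pad centre is about (588.5,215.6), top ~64, yaw 0.122.

```bash
echo '[20,0,30,0,85,20,0,30,0,85,5,0,30,0,85,0,0,20,0,85,0,0,0,0,85,0,0,0,0,85]' > m.json && python3 nudge.py m.json | grep -E 'pos|force'
python3 -c "
from h import *
to(560.8,212.1,45,1.693)"
```

```text
position: [561.2, 211.3, 81.4]
contact_force: [0.7, 1.1, -0.5]
gripper_force: 0.0
turn 0.003 dxyz 0.3 0.8 36.4 | pos [561.2 211.3  81.4] yaw 1.696 tilt [ 1.9e-03 -7.0e-04 -1.0e+00] F [ 0.7  1.1 -0.5] gap 85.1 t 9.8
```

```bash
echo '[0,0.8,12,0.003,85,0,0,12,0,85,0,0,12,0,85,0,0,0,0,85,0,0,0,0,85]' > m.json && python3 nudge.py m.json | grep -E 'pos|force'
echo '[0,0,0,0,75,0,0,0,0,70,0,0,0,0,66,0,0,0,0,60,0,0,0,0,60,0,0,0,0,60]' > m.json && python3 nudge.py m.json 20
python3 -c "
from h import *
to();c=save('scene','s8')
im=c['color'][110:240,200:360]; cv2.imwrite('pics/s8c.png',cv2.resize(im,None,fx=4.5,fy=4.5,interpolation=cv2.INTER_CUBIC))"
```

```text
position: [561.2, 212.1, 45.3]
contact_force: [0.4, 0.9, 0.8]
gripper_force: 0.0
t: 10.72
position: [561.7, 212.5, 46.1]
tcp_rot: [-0.192, 3.135, 0.0]
contact_force: [-0.2, 1.0, 0.3]
finger_gap: 63.0
gripper_force: 25.0
turn -0.0 dxyz 0.0 0.0 0 | pos [561.7 212.5  46.1] yaw 1.693 tilt [-5.e-04  2.e-04 -1.e+00] F [-0.2  1.   0.3] gap 63.0 t 10.7167
```

View pics/s8c.png

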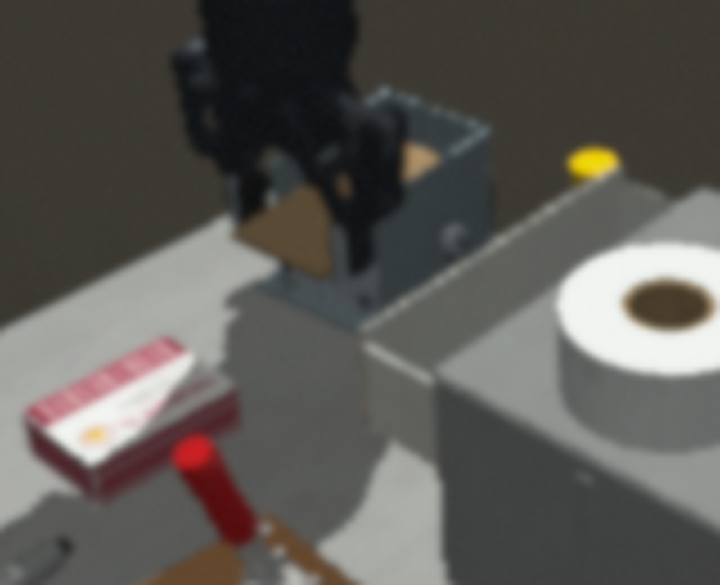

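The pad is held by its sides between the fingers ahead of the lip, and its front edge sticks out at crop (330,270). Now I lift.

```bash
echo '[0,0,0,0,55,0,0,0,0,55,0,0,-2,0,55,0,0,-3,0,55,0,0,-5,0,55,0,0,-10,0,55,0,0,-20,0,55,0,0,-20,0,55,0,0,-25,0,55,0,0,-30,0,55,0,0,-30,0,55,0,0,0,0,55]' > m.json && python3 nudge.py m.json 40
echo '[0,0,-20,0,55,0,0,-20,0,55,0,0,-10,0,55,0,0,0,0,55,0,0,0,0,55,0,0,0,0,55]' > m.json && python3 nudge.py m.json
python3 - <<'E'
from h import *
c=save('wrist','w9');P=fcloud(c); _,br=masks(c); print('held',rect(P,br,(120,300),(450,750,130,330))); print('mag',rect(P,br,(40,75),(450,750,130,330)))
to()
E
```

```text
t: 11.77
position: [563.7, 213.1, 197.3]
tcp_rot: [-0.191, 3.128, 0.005]
contact_force: [1.1, 0.2, -0.1]
finger_gap: 62.7
gripper_force: 44.5
t: 12.27
position: [561.1, 212.2, 240.0]
tcp_rot: [0.192, -3.135, 0.001]
contact_force: [-0.9, -0.4, -1.9]
finger_gap: 62.4
gripper_force: 44.5
held [(array([570.6, 214. ]), array([60.1, 64.6]), -1.457, 256.4, 13868)]
mag [(array([596.6, 215.2]), array([34.1, 64.5]), -1.435, 58.5, 1665)]
turn -0.0 dxyz 0.0 0.0 0 | pos [561.1 212.2 239.9] yaw 1.693 tilt [ 1.4e-03 -5.0e-04 -1.0e+00] F [-0.1 -0.7 -1.1] gap 62.6 t 12.3167
```

View pics/w9.png

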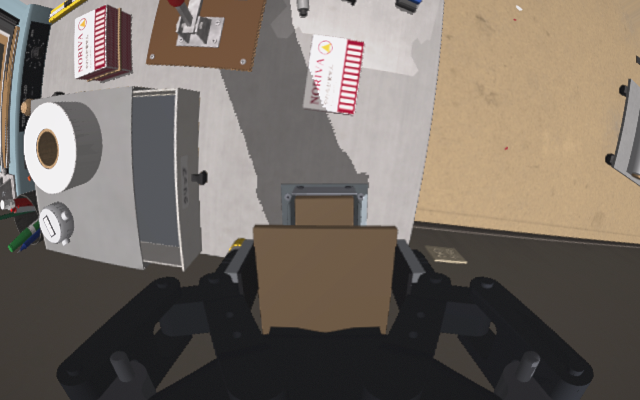

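The wrist view shows the pad held level between the fingers (front edge at row 228), and the next pad still in the magazine (rows 196–226). The stack is at (103,43) and the pack at (334,75).

```bash
cat >> h.py <<'E'
def held(c,zt=17.5):
    """plane of held pad and its front edge / lateral centre in the tool frame (x fwd = tool x)"""
    s=r.read_state(); p=np.asarray(s['position']); M=R.from_rotvec(s['tcp_rot']).as_matrix()
    P=fcloud(c); _,br=masks(c); k=br&(abs(P[...,2]-p[2]-17)<12)&(np.linalg.norm(P[...,:2]-p[:2],axis=-1)<90)
    k=cv2.morphologyEx(k.astype(np.uint8),cv2.MORPH_OPEN,np.ones((5,5)))>0
    q=(P[k]-p)@M; A=np.c_[q[:,:2],np.ones(len(q))]; print('plane z=ax+by+c',np.linalg.lstsq(A,q[:,2],rcond=None)[0].round(3))
    ys,xs=np.nonzero(k); e=[]
    for u in range(xs.min()+8,xs.max()-8,6): e.append((u,ys[xs==u].min()))
    f=(fplane(c,np.array(e),p[2]+zt)-p)@M; a=np.polyfit(f[:,1],f[:,0],1); print('front x',np.median(f[:,0]).round(1),'slope',a[0].round(4))
    l=[(xs[ys==v].min(),xs[ys==v].max(),v) for v in range(ys.min()+5,ys.min()+30,5)]
    L=(fplane(c,[(a,v) for a,b,v in l],p[2]+zt)-p)@M; Rr=(fplane(c,[(b,v) for a,b,v in l],p[2]+zt)-p)@M
    print('y',L[:,1].round(1),Rr[:,1].round(1))
E
python3 -c "
from h import *
held(dict(np.load('pics/w9.npz'))); to(490,-95,270,1.779)"
```

```text
plane z=ax+by+c [ 5.000e-03 -1.000e-03 -1.652e+01]
front x 21.0 slope -0.0079
y [-30.2 -30.3 -30.5 -30.7 -30.5] [31.7 31.8 31.6 31.8 31.5]
turn -0.086 dxyz 133.0 -285.8 -30.1 | pos [561.1 212.2 239.9] yaw 1.693 tilt [ 1.4e-03 -5.0e-04 -1.0e+00] F [-0.1 -0.7 -1.1] gap 62.6 t 12.3167
```

```bash
echo '[0,0,-15,-0.043,55,0,0,-15,-0.043,55,13.3,-28.6,0,0,55,13.3,-28.6,0,0,55,13.3,-28.6,0,0,55,13.3,-28.6,0,0,55,13.3,-28.6,0,0,55,13.3,-28.6,0,0,55,13.3,-28.6,0,0,55,13.3,-28.6,0,0,55,13.3,-28.6,0,0,55,13.3,-28.6,0,0,55]' > m.json && python3 nudge.py m.json
echo '[0,0,0,0,55,0,0,0,0,55,0,0,0,0,55,0,0,0,0,55]' > m.json && python3 nudge.py m.json >/dev/null
python3 - <<'E'
from h import *
c=save('wrist','w10');P=fcloud(c); pk,_=masks(c)
print('stack',rect(P,pk,(54,68),(330,500,-200,-30)))
print('held');held(c);to()
E
```

```text
t: 13.32
position: [489.6, -96.4, 270.2]
tcp_rot: [0.326, -3.123, -0.0]
contact_force: [0.4, 0.6, -0.0]
finger_gap: 62.8
gripper_force: 44.5
stack [(array([ 410.9, -121. ]), array([38.1, 83.1]), 0.21, 59.8, 1340), (array([405.4, -91.2]), array([19.3, 86. ]), 0.197, 59.9, 875)]
held
plane z=ax+by+c [ 2.0000e-03 -1.0000e-03 -1.6344e+01]
front x 20.7 slope -0.0127
y [-30.1 -30.3 -30.5 -30.7 -30.5] [31.6 31.3 32.  31.7 31.5]
turn -0.0 dxyz 0.0 0.0 0 | pos [490.6 -94.  270.6] yaw 1.7805 tilt [ 5.e-04  3.e-04 -1.e+00] F [-0.5 -0.  -0.9] gap 62.6 t 13.7
```

Run:
```python
from h import *
for n,f in (('w10',fcloud),('w9',fcloud),('w1',fcloud),('top0',cloud),('scene0',cloud)):
    c=dict(np.load(f'pics/{n}.npz'));P=f(c);m=np.ones(P.shape[:2],bool)
    print(n,rect(P,m,(56,66),(330,500,-200,-30)))
c=dict(np.load('pics/w10.npz'));P=fcloud(c)
k=(P[...,2]>56)&(P[...,2]<66)&(abs(P[...,0]-410)<80)&(abs(P[...,1]+111)<70)
cs,_=cv2.findContours(k.astype(np.uint8),cv2.RETR_EXTERNAL,cv2.CHAIN_APPROX_NONE);q=max(cs,key=cv2.contourArea)[:,0,:]
print(cv2.minAreaRect(fplane(c,q,61)[:,:2].astype(np.float32)), q.min(0),q.max(0))
```

```text
w10 [(array([ 408.6, -110.1]), array([61.2, 87.7]), 0.205, 59.8, 4085)]
w9 [(array([ 409. , -109.3]), array([62.4, 89.6]), 0.207, 59.4, 2037)]
w1 [(array([ 409.4, -109.5]), array([62.3, 89.9]), 0.209, 59.4, 1746)]
top0 [(array([ 409.4, -110.4]), array([60.9, 88.2]), 0.203, 60.7, 794)]
scene0 [(array([480.1, -91.9]), array([ 17.1, 120.6]), -1.383, 61.1, 222), (array([ 406.6, -112.1]), array([61.8, 90.2]), 0.201, 60.8, 1383)]
((408.7087707519531, -110.09750366210938), (87.0336685180664, 60.63236618041992), 11.717000961303711) [298  65] [352 141]
```

```bash
python3 -c "
from h import *
print(r.read_state()['qpos'].round(3)); to(383.3,-115.3,130,1.776)"
```

```text
[-0.047  0.278  0.146  1.882 -0.048  0.985  1.901]
turn 0.0045 dxyz 109.4 1.0 140.6 | pos [490.6 -94.  270.6] yaw 1.7805 tilt [ 5.e-04  3.e-04 -1.e+00] F [-0.5 -0.  -0.9] gap 62.6 t 13.7
```

```bash
echo '[0,0,0,0.121,55,0,0,0,0.121,55,0,0,0,0.121,55,0,0,0,0.121,55,0,0,0,0.121,55,0,0,0,0.121,55,0,0,0,0.121,55,0,0,0,0.121,55,0,0,0,0.121,55,0,0,0,0.121,55,0,0,0,0.121,55,0,0,0,0.121,55]' > m.json && python3 nudge.py m.json | grep -E 't:|pos|gap'
echo '[0,0,0,0.121,55,0,0,0,0.121,55,0,0,0,0.121,55,0,0,0,0.121,55,0,0,0,0.121,55,0,0,0,0.121,55,0,0,0,0.121,55,0,0,0,0.121,55,0,0,0,0.121,55,0,0,0,0.121,55,0,0,0,0.121,55,0,0,0,0.121,55]' > m.json && python3 nudge.py m.json | grep -E 't:|pos|gap'
echo '[0,0,0,0.121,55,0,0,0,0.121,55,0,0,0,0,55,0,0,0,0,55,0,0,0,0,55]' > m.json && python3 nudge.py m.json | grep -E 't:|pos|gap'
python3 -c "
from h import *
print(r.read_state()['qpos'].round(3)); to(434.3,-104.7,120,1.776-np.pi); c=save('wrist','w11'); held(c)
P=fcloud(c);print(rect(P,np.ones(P.shape[:2],bool),(56,66),(330,500,-200,-30)))"
```

```text
t: 14.7
position: [490.7, -94.1, 270.7]
tcp_rot: [-1.836, -2.549, 0.0]
finger_gap: 62.4
t: 15.7
position: [490.7, -94.1, 270.8]
tcp_rot: [-3.065, -0.688, 0.0]
finger_gap: 62.8
t: 16.12
position: [490.6, -94.5, 270.8]
tcp_rot: [3.124, 0.328, -0.0]
finger_gap: 62.5
[-0.551  0.367  0.818  1.904 -0.316  1.004 -0.956]
turn 0.0038 dxyz -57.2 -1.5 150.8 | pos [490.6 -94.5 270.8] yaw -1.3618 tilt [-2.e-04  0.e+00 -1.e+00] F [-0.5  0.1 -1.2] gap 62.5 t 16.1167
plane z=ax+by+c [ 1.0000e-03  1.0000e-03 -1.6209e+01]
front x 20.8 slope -0.0154
y [-31.8 -31.5 -31.7 -31.9 -31.6] [30.3 30.  30.2 30.  30.2]
[(array([ 442.1, -103.6]), array([22.1, 60.7]), -1.385, 59.7, 868)]
```

```bash
echo '[-19,-0.8,0,0.0038,55,-19,-0.8,0,0,55,-19,-0.8,0,0,55,0,0,30,0,55,0,0,40,0,55,0,0,40,0,55,0,0,40,0,55,0,0,30,0,55,0,0,0,0,55,0,0,0,0,55,0,0,0,0,55]' > m.json && python3 nudge.py m.json | grep -E 't:|pos|force|gap'
python3 -c "
from h import *
to(434.0,-105.6,72,1.776-np.pi)"
```

```text
t: 17.08
position: [434.9, -104.4, 92.4]
tcp_rot: [3.126, 0.314, 0.002]
contact_force: [-0.7, -0.5, -0.3]
finger_gap: 62.1
gripper_force: 44.5
turn -0.0047 dxyz -1.1 1.0 20.4 | pos [ 434.9 -104.4   92.4] yaw -1.3703 tilt [ 1.5e-03  4.0e-04 -1.0e+00] F [-0.7 -0.5 -0.3] gap 62.1 t 17.0833
```

```bash
echo '[-1.1,1,15,-0.0047,55,0,0,5,0,55,0,0,0,0,55,0,0,0,0,55,0,0,0,0,55]' > m.json && python3 nudge.py m.json | grep -E 't:|pos|force|gap'
python3 -c "
from h import *
to(434.0,-105.6,66,1.776-np.pi)
c=save('scene','s12'); im=c['color'][210:330,250:400]; cv2.imwrite('pics/s12c.png',cv2.resize(im,None,fx=5,fy=5,interpolation=cv2.INTER_CUBIC))"
```

```text
t: 17.5
position: [433.8, -105.1, 71.9]
tcp_rot: [3.125, 0.321, 0.002]
contact_force: [0.8, -0.0, 0.0]
finger_gap: 62.7
gripper_force: 44.5
turn -0.0003 dxyz 0.1 0.5 5.9 | pos [ 433.8 -105.1   71.9] yaw -1.3659 tilt [ 1.3e-03  2.0e-04 -1.0e+00] F [ 0.8 -0.   0. ] gap 62.7 t 17.5
```

View pics/s12c.png

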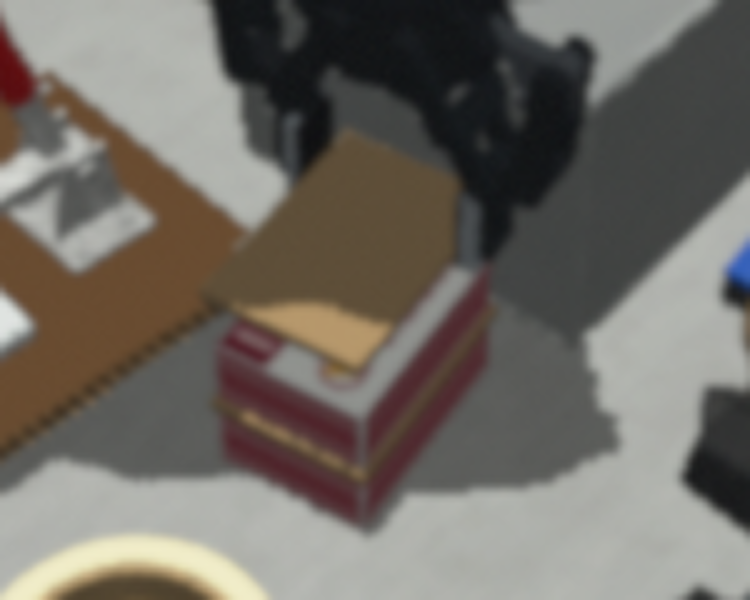

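The scene crop shows the pad above the stack in line with it, and the right fingertip at (470,265) just above and beside the stack's edge.

Run:
```python
from h import *
c=dict(np.load('pics/s12.npz'));P=cloud(c);_,br=masks(c)
print(rect(P,br,(78,98),(330,520,-200,-20)))
c=save('top','t12');P=cloud(c);_,br=masks(c);print(rect(P,br,(78,98),(330,520,-200,-20)))
```

```text
[(array([ 405.1, -111.2]), array([65.4, 93.1]), 0.193, 89.2, 1436)]
[]
```

```bash
echo '[1,0.9,5,0,55,0,0,5,0,55,0,0,2,0,55,0,0,2,0,55,0,0,0,0,55,0,0,0,0,55]' > m.json && python3 nudge.py m.json | grep -E 't:|pos|force|gap'
echo '[0,0,2,0,55,0,0,0,0,55,0,0,0,0,55]' > m.json && python3 nudge.py m.json | grep -E 'pos|force|gap'
echo '[0,0,2,0,55,0,0,0,0,55,0,0,0,0,55]' > m.json && python3 nudge.py m.json | grep -E 'pos|force|gap'
```

```text
t: 18.1
position: [434.3, -106.0, 56.8]
tcp_rot: [-3.125, -0.321, 0.001]
contact_force: [-0.5, -0.2, -0.5]
finger_gap: 62.6
gripper_force: 44.5
position: [434.4, -105.9, 54.9]
contact_force: [-0.4, 0.2, -0.5]
finger_gap: 62.7
gripper_force: 44.5
position: [434.4, -105.9, 52.8]
contact_force: [0.2, 0.3, -0.9]
finger_gap: 62.7
gripper_force: 44.5
```

```bash
echo '[0,0,1.5,0,55,0,0,0,0,55,0,0,0,0,55]' > m.json && python3 nudge.py m.json | grep -E 'pos|force|gap'
echo '[0,0,1,0,55,0,0,0,0,55,0,0,0,0,55]' > m.json && python3 nudge.py m.json | grep -E 'pos|force|gap'
echo '[0,0,1,0,55,0,0,0,0,55,0,0,0,0,55]' > m.json && python3 nudge.py m.json | grep -E 'pos|force|gap'
```

```text
position: [434.4, -105.9, 51.3]
contact_force: [-0.5, -0.2, -0.0]
finger_gap: 62.5
gripper_force: 44.5
position: [434.4, -105.9, 50.4]
contact_force: [0.4, 0.4, -1.1]
finger_gap: 62.8
gripper_force: 44.5
position: [434.4, -105.9, 49.4]
contact_force: [-0.3, -0.9, -0.8]
finger_gap: 62.8
gripper_force: 44.5
```

```bash
echo '[0,0,0.7,0,55,0,0,0,0,55,0,0,0,0,55]' > m.json && python3 nudge.py m.json | grep -E 'pos|force|gap'
echo '[0,0,0.7,0,55,0,0,0,0,55,0,0,0,0,55]' > m.json && python3 nudge.py m.json | grep -E 'pos|force|gap'
echo '[0,0,0.5,0,55,0,0,0,0,55,0,0,0,0,55]' > m.json && python3 nudge.py m.json | grep -E 'pos|force|gap'
```

```text
position: [434.4, -105.9, 48.7]
contact_force: [-0.7, 0.4, 0.3]
finger_gap: 62.6
gripper_force: 44.5
position: [434.5, -105.9, 48.2]
contact_force: [-1.6, 0.8, 7.7]
finger_gap: 62.6
gripper_force: 45.2
position: [434.6, -105.9, 48.1]
contact_force: [-4.4, 2.1, 22.8]
finger_gap: 62.2
gripper_force: 46.5
```

```bash
echo '[0,0,-0.9,0,62,0,0,0,0,62,0,0,0,0,64,0,0,0,0,66,0,0,0,0,68,0,0,0,0,72,0,0,0,0,78,0,0,0,0,85,0,0,0,0,85,0,0,0,0,85]' > m.json && python3 nudge.py m.json 20
echo '[0,0,-5,0,85,0,0,-15,0,85,0,0,-30,0,85,0,0,-40,0,85,0,0,-40,0,85,0,0,-40,0,85,20,0,0,0,85,35,0,0,0,85,0,0,0,0,85,0,0,0,0,85,0,0,0,0,85]' > m.json && python3 nudge.py m.json | grep -E 't:|pos|force'
python3 - <<'E'
from h import *
for n,f in (('wrist',fcloud),('top',cloud),('scene',cloud)):
    c=save(n,n+'13');P=f(c);_,br=masks(c); b=(330,500,-200,-30); m=br|True
    print(n,'pad',rect(P,br,(58,72),b),rect(P,m,(62,72),b))
to(); print(r.read_state()['qpos'].round(2))
E
```

```text
t: 20.93
position: [434.4, -105.9, 48.4]
tcp_rot: [3.125, 0.321, -0.0]
contact_force: [-0.1, 0.7, -0.3]
finger_gap: 84.8
gripper_force: 0.0
t: 21.85
position: [487.7, -95.0, 218.3]
tcp_rot: [3.125, 0.32, -0.001]
contact_force: [-0.3, -0.1, -0.4]
gripper_force: 0.0
wrist pad [(array([ 409.1, -110.2]), array([63. , 92.1]), 0.196, 64.5, 4599)] [(array([ 409. , -110.1]), array([64.8, 92.2]), 0.198, 64.5, 4681)]
top pad [] []
scene pad [(array([ 405.8, -112.5]), array([64.7, 93.1]), 0.188, 65.6, 1508)] [(array([480.2, -91.2]), array([ 16.6, 121.9]), -1.391, 66.8, 220), (array([ 406.1, -112.3]), array([65.2, 93.7]), 0.198, 65.6, 1517)]
turn -0.0 dxyz 0.0 0.0 0 | pos [487.6 -95.  218.5] yaw -1.3669 tilt [-3.e-04 -3.e-04 -1.e+00] F [ 0.2 -0.8 -0.1] gap 85.2 t 22.0
[-0.52  0.44  0.79  1.97 -0.4   0.89 -0.88]
```

View pics/wrist13.png

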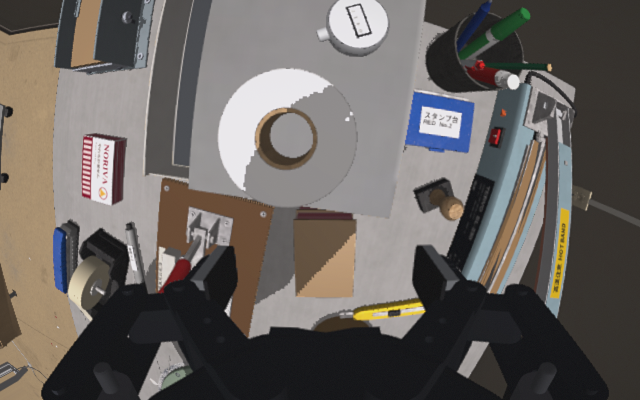

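The pad lies square on the stack: the scene camera gives (406.1,-112.3) yaw 0.198, against (406.6,-112.1) yaw 0.201 for the stack before. In the wrist view the pad is at (325,258), the pack at (103,168) and the ink pad and stamp look undisturbed. Next is the loose pack.

```bash
echo '[0,0,-10,0.075,85,0,0,0,0.075,85,0,0,0,0.073,85,0,-30,0,0,85,0,-30,0,0,85,0,-30,0,0,85,0,-30,0,0,85,0,-30,0,0,85,0,-30,0,0,85,0,-30,0,0,85,0,-30,0,0,85]' > m.json && python3 nudge.py m.json | grep -E 't:|pos|force'
echo '[0,-30,0,0,85,0,-30,0,0,85,0,0,0,0,85,0,0,0,0,85,0,0,0,0,85]' > m.json && python3 nudge.py m.json | grep -E 't:|pos|force'
python3 - <<'E'
from h import *
c=save('wrist','w14');P=fcloud(c);pk,_=masks(c); print(rect(P,pk,(20,36),(380,520,140,280)), rect(P,pk|True,(22,34),(380,520,140,280)))
to(442.9,208,80,-np.pi/2-.019); print(r.read_state()['qpos'].round(2))
E
```

```text
t: 22.92
position: [492.1, 146.4, 228.6]
tcp_rot: [-3.141, 0.03, 0.0]
contact_force: [0.4, 0.4, 0.7]
gripper_force: 0.0
t: 23.33
position: [493.6, 204.4, 228.4]
tcp_rot: [3.141, -0.03, -0.0]
contact_force: [0.4, -0.1, 0.8]
gripper_force: 0.0
[(array([442.6, 228.1]), array([19.7, 85.2]), -0.031, 26.8, 819)] [(array([443.6, 208.1]), array([60.6, 88.2]), -0.024, 26.7, 3647)]
turn -0.0008 dxyz -50.9 -3.0 148.5 | pos [493.7 204.1 228.5] yaw -1.5906 tilt [-1.e-04  2.e-04 -1.e+00] F [-0.3 -0.1  0.3] gap 85.0 t 23.3833
[-1.11  0.52  0.86  1.87 -0.47  0.97 -1.63]
```

```bash
echo '[-25,-1.5,20,0.003,85,-25,-1.5,30,0,85,0,0,35,0,85,0,0,35,0,85,0,0,28,0,85,0,0,0,0,85,0,0,0,0,85]' > m.json && python3 nudge.py m.json | grep -E 't:|pos|force'
python3 -c "
from h import *
to(443.4,208,2,-np.pi/2-.022)"
```

```text
t: 23.97
position: [443.9, 207.7, 80.6]
tcp_rot: [3.14, -0.037, -0.002]
contact_force: [0.2, -1.5, 1.1]
gripper_force: 0.0
turn -0.0016 dxyz -0.5 -0.3 78.6 | pos [443.9 207.7  80.6] yaw -1.5944 tilt [-0.0012  0.0013 -1.    ] F [ 0.2 -1.5  1.1] gap 84.8 t 23.9667
```

```bash
echo '[-0.5,-0.3,30,0,85,0,0,25,0,85,0,0,12,0,85,0,0,8,0,85,0,0,3,0,85,0,0,0,0,85,0,0,0,0,85]' > m.json && python3 nudge.py m.json | grep -E 't:|pos|force'
echo '[0,0,0,0,75,0,0,0,0,68,0,0,0,0,63,0,0,0,0,58,0,0,0,0,55,0,0,0,0,52,0,0,0,0,52]' > m.json && python3 nudge.py m.json 30 | grep -E 't:|pos|force|gap'
```

```text
t: 24.55
position: [444.1, 209.7, 3.6]
tcp_rot: [-3.141, 0.034, -0.002]
contact_force: [-0.3, 0.9, 0.1]
gripper_force: 0.0
t: 25.13
position: [443.6, 209.6, 2.9]
tcp_rot: [-3.141, 0.034, -0.001]
contact_force: [-2.3, 0.0, 11.4]
finger_gap: 59.4
gripper_force: 30.1
```

```bash
echo '[0,0,0,0,52,0,0,-3,0,52,0,0,-5,0,52,0,0,-10,0,52,0,0,-20,0,52,0,0,-35,0,52,0,0,-35,0,52,0,0,-35,0,52,0,0,-35,0,52,0,0,-35,0,52,0,0,-20,0,52,0,0,0,0,52]' > m.json && python3 nudge.py m.json 45 | grep -E 't:|pos|force|gap'
echo '[0,0,0,0,52,0,0,0,0,52]' > m.json && python3 nudge.py m.json | grep -E 't:|pos|force|gap'
python3 -c "
from h import *
to(409,-110.8,240,-np.pi/2+.2); c=save('wrist','w15');P=fcloud(c);p=r.read_state()['position']
print(rect(P,np.ones(P.shape[:2],bool),(p[2]+8,p[2]+40),(360,540,140,280)))"
```

```text
t: 26.13
position: [444.5, 209.8, 239.6]
tcp_rot: [-3.138, 0.034, -0.006]
contact_force: [-0.2, 0.2, -0.6]
finger_gap: 59.2
gripper_force: 49.4
t: 26.3
position: [442.8, 209.5, 235.1]
tcp_rot: [3.141, -0.033, -0.001]
contact_force: [-1.3, 0.6, -1.2]
finger_gap: 58.8
gripper_force: 49.4
turn -0.2212 dxyz -96.8 307.2 -4.9 | pos [442.8 209.5 235.1] yaw -1.592 tilt [-7.e-04  0.e+00 -1.e+00] F [-1.3  0.6 -1.2] gap 58.8 t 26.3
[(array([447.9, 210. ]), array([77.5, 86.9]), 1.55, 258.8, 24061)]
```

View pics/w15.png

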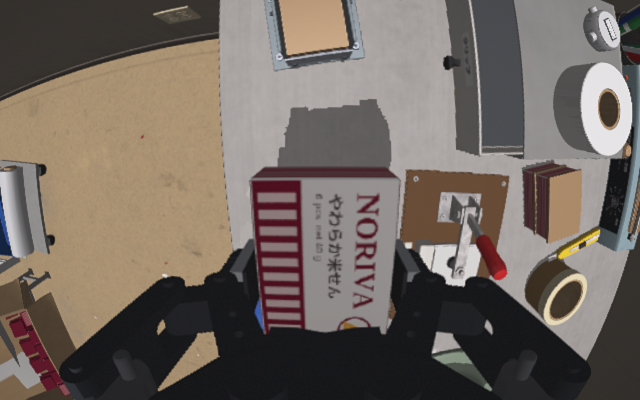

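The pack is held level, its top far edge at row ~182, columns 252–398. Check its offset.

Run:
```python
from h import *
c=dict(np.load('pics/w15.npz'));s=r.read_state();p=s['position'];M=R.from_rotvec(s['tcp_rot']).as_matrix()
im=c['color'].astype(int); 
for u in (310,330,350,370):   # dark side -> white top transition
    g=im[160:200,u].sum(-1); v=160+int(np.argmax(np.diff(g)))+0.5
    print(u,v,((fplane(c,[(u,v)],p[2]+25.1)-p)@M).round(1))
P=fcloud(c); q=(P[190:215,315:390].reshape(-1,3)-p)@M; q=q[np.isfinite(q).all(1)]
print(np.linalg.lstsq(np.c_[q[:,:2],np.ones(len(q))],q[:,2],rcond=None)[0].round(3))
```

```text
310 176.5 [[ 43.7  -6.2 -25.2]]
330 176.5 [[ 43.7   1.4 -25.1]]
350 176.5 [[ 43.7   9.1 -25.1]]
370 176.5 [[ 43.8  16.8 -25.1]]
[-5.0000e-03  4.0000e-03 -2.3895e+01]
```

```bash
echo '[0,0,-5,-0.11,52,0,0,0,-0.111,52,-9.7,30.7,0,0,52,-9.7,30.7,0,0,52,-9.7,30.7,0,0,52,-9.7,30.7,0,0,52,-9.7,30.7,0,0,52,-9.7,30.7,0,0,52,-9.7,30.7,0,0,52,-9.7,30.7,0,0,52,-9.7,30.7,0,0,52,-9.7,30.7,0,0,52]' > m.json && python3 nudge.py m.json | grep -E 't:|pos|force|gap'
echo '[0,0,0,0,52,0,0,0,0,52,0,0,0,0,52,0,0,0,0,52]' > m.json && python3 nudge.py m.json | grep gap
python3 -c "
from h import *
to(409,-110.8,100,-np.pi/2+.2)"
```

```text
t: 27.35
position: [408.1, -112.1, 239.8]
tcp_rot: [-3.126, -0.313, 0.002]
contact_force: [1.6, 0.1, -1.2]
finger_gap: 58.9
gripper_force: 49.3
finger_gap: 59.1
turn 0.0008 dxyz -0.3 1.0 140.0 | pos [ 409.1 -109.8  240. ] yaw -1.37 tilt [-1.e-03 -1.e-04 -1.e+00] F [-0.1  0.1 -1.9] gap 59.1 t 27.6833
```

```bash
echo '[-0.3,1,30,0,52,0,0,35,0,52,0,0,35,0,52,0,0,25,0,52,0,0,15,0,52,0,0,5,0,52,0,0,0,0,52,0,0,0,0,52,0,0,0,0,52]' > m.json && python3 nudge.py m.json | grep -E 't:|pos|force|gap'
python3 - <<'E'
from h import *
to(409,-110.8,80,-np.pi/2+.2)
c=save('scene','s16');P=cloud(c);pk,br=masks(c);z=r.read_state()['position'][2];b=(340,500,-200,-30)
print(rect(P,pk|True,(z+19,z+31),b))
E
```

```text
t: 28.43
position: [409.7, -111.3, 96.3]
tcp_rot: [3.126, 0.314, 0.002]
contact_force: [-0.6, -0.0, -0.4]
finger_gap: 58.9
gripper_force: 49.3
turn 0.0005 dxyz -0.6 -0.7 16.3 | pos [ 409.7 -111.3   96.3] yaw -1.3703 tilt [ 1.4e-03  3.0e-04 -1.0e+00] F [-0.6 -0.  -0.4] gap 58.9 t 28.4333
[(array([ 490., -139.]), array([18.6, 24.1]), 1.558, 123.8, 119), (array([ 395.4, -113.3]), array([78.6, 82.7]), 1.45, 121.1, 1216)]
```

```bash
echo '[-0.5,-0.6,12,0,52,0,0,8,0,52,0,0,3,0,52,0,0,0,0,52,0,0,0,0,52,0,0,0,0,52]' > m.json && python3 nudge.py m.json | grep -E 't:|pos|force|gap'
echo '[0,0,1.5,0,52,0,0,0,0,52,0,0,0,0,52]' > m.json && python3 nudge.py m.json | grep -E 'pos|force'
echo '[0,0,1,0,52,0,0,0,0,52,0,0,0,0,52]' > m.json && python3 nudge.py m.json | grep -E 'pos|force'
```

```text
t: 28.98
position: [408.7, -111.3, 72.8]
tcp_rot: [3.126, 0.313, 0.001]
contact_force: [0.4, 1.3, -1.5]
finger_gap: 59.1
gripper_force: 49.3
position: [408.5, -111.2, 71.0]
contact_force: [-0.0, 0.4, -0.7]
gripper_force: 49.3
position: [408.4, -111.1, 69.9]
contact_force: [-0.5, 0.5, -0.5]
gripper_force: 49.3
```

```bash
echo '[0.4,0,0.6,0,52,0,0,0,0,52,0,0,0,0,52]' > m.json && python3 nudge.py m.json | grep -E 'pos|force'
echo '[0,0,0.5,0,52,0,0,0,0,52,0,0,0,0,52]' > m.json && python3 nudge.py m.json | grep -E 'pos|force'
python3 -c "
from h import *
to()"
```

```text
position: [408.9, -111.1, 69.3]
contact_force: [-0.2, 0.7, -1.3]
gripper_force: 49.3
position: [408.9, -111.1, 69.1]
contact_force: [-2.3, 0.2, 11.6]
gripper_force: 50.7
turn -0.0 dxyz 0.0 0.0 0 | pos [ 408.9 -111.1   69.1] yaw -1.3713 tilt [ 4.e-04 -2.e-04 -1.e+00] F [-2.3  0.2 11.6] gap 59.1 t 29.9833
```

Contact is at the expected height (69). Now I open and back off.

```bash
echo '[0,0,-0.3,0,58,0,0,0,0,59,0,0,0,0,60,0,0,0,0,62,0,0,0,0,65,0,0,0,0,70,0,0,0,0,78,0,0,0,0,85,0,0,0,0,85,0,0,0,0,85]' > m.json && python3 nudge.py m.json 20
echo '[0,0,-10,0,85,0,0,-25,0,85,0,0,-40,0,85,0,0,-40,0,85,0,0,-40,0,85,20,0,0,0,85,40,0,0,0,85,0,0,0,0,85,0,0,0,0,85,0,0,0,0,85]' > m.json && python3 nudge.py m.json | grep -E 't:|pos|force'
python3 - <<'E'
from h import *
for n,f in (('wrist',fcloud),('scene',cloud)):
    c=save(n,n+'17');P=f(c);m=np.ones(P.shape[:2],bool);b=(330,475,-200,-30);_,br=masks(c)
    print(n,'pack',rect(P,m,(86,100),b),'mag pad',rect(P,br,(45,75),(500,750,130,330)))
im=c['color'][100:330,190:500]; cv2.imwrite('pics/s17c.png',cv2.resize(im,None,fx=2.5,fy=2.5,interpolation=cv2.INTER_CUBIC))
to()
E
```

```text
t: 30.82
position: [408.9, -111.1, 69.1]
tcp_rot: [3.126, 0.313, -0.0]
contact_force: [-0.2, 0.1, 0.1]
finger_gap: 84.6
gripper_force: 0.0
t: 31.65
position: [467.2, -99.4, 223.8]
tcp_rot: [3.126, 0.312, -0.002]
contact_force: [-0.2, -0.4, 1.6]
gripper_force: 0.0
wrist pack [(array([ 408.8, -110.3]), array([61. , 88.1]), 0.194, 92.7, 5144)] mag pad [(array([614.6, 218.2]), array([69.9, 73.6]), 0.125, 58.8, 1139)]
scene pack [(array([ 405.4, -112.6]), array([62. , 90.8]), 0.186, 93.7, 1488)] mag pad [(array([616.2, 232.4]), array([ 58.6, 110.3]), 0.457, 59.2, 363)]
turn -0.0 dxyz 0.0 0.0 0 | pos [466.9 -99.5 224. ] yaw -1.3722 tilt [-5.e-04 -3.e-04 -1.e+00] F [ 0.4  0.3 -0.5] gap 84.7 t 31.75
```

View pics/s17c.png

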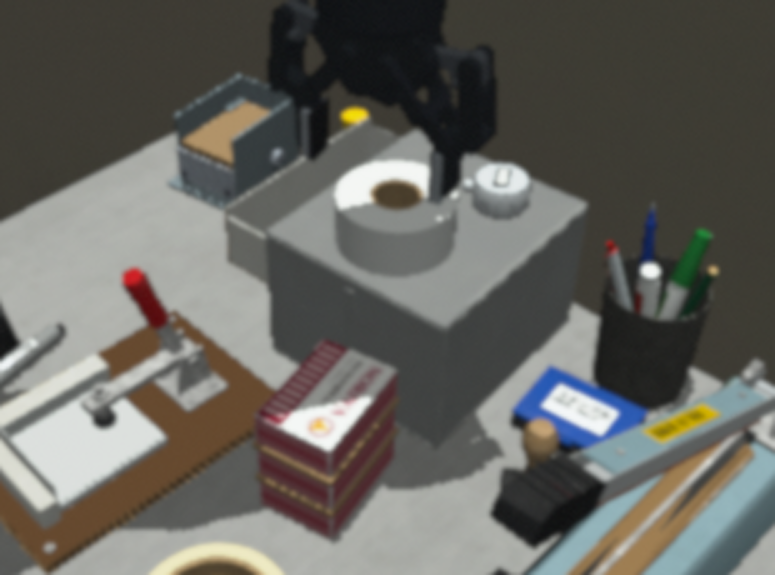

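The stack stands square with three packs and two pads. The pack is at (408.8,-110.3), top ~93.5, within about 1 mm of the stack. The remaining pads are in the magazine and the bystanders look unmoved, so I'm handing in.

```bash
python3 -c "
from station import r, cams, finish_job
print(finish_job())"
```

```text
the job is handed in; nothing more can be done
None
```

The job is handed in at about 32 s: only the top pad came out, it lies square on the stack, and the loose pack sits flat on it lengthwise, within about 1 mm and 0.02 rad of the stack; the bystanders looked unmoved in the last picture, and the judge's result was not shown.

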